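Index the drip stand's swing arm over the bowl and hang the bracket on it

TASK

The hook bracket has been dipped in rust-proofing oil and is to hang over the white bowl to drain. First pull up the spring index knob on the drip stand's swing arm, swing the arm round until the hanging place on its rod is above the bowl, and let the pin drop fully home into that hole of the plate; only then pick up the bracket and hang it by its bent top on the rod, between the collar and the turned-up end. Set it down and let go gently so that it neither drops nor swings off, and leave it hanging still, with the bowl and the other things under the arm where they are.

Things in the scene. Friction and masses are not known exactly. Their poses are not given: they have to be found in the camera images.
- stand: Fixed drip stand: grey foot 144 mm across, steel column 42 mm thick, on top a flat steel dividing plate, 156 mm across, 10 mm thick, with twelve 13 mm holes every 30 degrees on a circle of 65 mm radius. A dark swing arm turns on it. Origin on the column's axis at bench height, z up; the arm points along its -x at joint value 0.
- swing_axis (a point): Point on the arm's upright turning axis, at the top of the dividing plate (222 mm above the bench).
- swing_arm (a joint): Angle of the swing arm in rad, counter-clockwise seen from above; 0 = along the stand's -x axis. It starts at 0, locked by the pin; the holes are at multiples of 0.524 (30 degrees); stops at -1.35 and 1.35. It stays where it is left (turning takes about 0.1 N m). With the pin home it has about 1.5 degrees of play either way.
- index_pin (a joint): Height in m by which the spring pin is drawn: 0 = fully home in a hole, 0.016 = fully drawn. Its round end (10 mm thick) is clear of the hole above 0.009, and rests on the plate between holes at about 0.009. The spring pushes down with 6 N at home, 11 N fully drawn. Let go within about 4 mm of a hole's middle, it finds the hole by itself.
- pin_knob (a point): Middle of the round black ribbed pull knob of the spring pin, 26 mm across, 19 mm tall at full width, carried on the arm 65 mm from the turning axis and going round with it; 269 mm above the bench when home. Its underside is 20 mm above the arm's flat bar. Its x axis points along the arm toward the turning axis.
- rod_seat (a point): Hanging place: middle of the bare stretch of the arm's level round rod (12 mm thick, axis 230 mm above the bench), 185 mm from the turning axis. The stretch is 56 mm long, between a collar 22 mm across and the rod's end, which turns up 20 mm. x axis along the rod toward the turning axis. Nothing stands above it.
- drip_bowl: White bowl, 119 mm across and 66 mm high, standing on the bench beneath the circle of the hanging place, where the arm points at joint values of about -0.524, 0.524 or 1.047. Origin at the middle of its underside.
- bracket: Loose dark steel hook bracket, about 0.3 kg, strap 5 mm thick, 30 mm wide along y, standing on its foot, 143 mm high. Origin: centre of its bent top (an upside-down U along x, 36 mm outside, 26 inside; -x leg = long strap, +x leg = lip ending 25 mm below), 125 mm above its underside. Hung, the rod runs along its y, either way round; origin 7 mm below the rod's axis, leaning about 0.2 rad.
- tape_roll: Small black tape roll, 62 mm across, 19 mm high, lying at another of the three places under the arm; not to be disturbed. Origin at the middle of its underside.
- loose_nut: Steel hexagon nut, 24 mm across, 11 mm high, lying at the third of the places under the arm; not to be disturbed. Origin at the middle of its underside.
- bracket_foot (a point): Underside of the bracket's foot, 34 mm to the +x side of its bent top's centre: the foot runs from the strap toward +x as far as 84 mm from that centre and there turns up 45 mm, so the weight lies about 16 mm to the +x side of the bent top. The foot reaches beneath the bent top: the rod has to come in sideways (from the rod's end, or through the 52 mm gap above the foot's turned-up end), then the bracket is lowered.
Not all that is in view belongs to the job. Leave any green look-alike of the bracket alone.

How it is judged:
On the way, in this order (a step that is already met when the one before it is completed fails the run):
1. the index pin is drawn clear of its hole (value of joint index_pin above 0.0095 m), for 0.1 s.
2. the hanging place is over the bowl and the pin is home in that hole, the bracket still on the bench (horizontal distance between rod_seat and drip_bowl below 0.03 m and value of joint index_pin below 0.002 m and distance of bracket from where it was at the start of the episode below 0.03 m), for 0.3 s.
3. the bracket is lifted off the bench, the pin still home (height (world z) of bracket above 0.15 m and value of joint index_pin below 0.003 m), for 0.2 s.
At the end, for the whole second after the job is handed in: Pin home (within 2 mm), hanging place over the bowl's middle (within 30 mm); the bracket hangs by its bow across the rod (within 30 mm of the hanging place, leaning under 0.45 rad, crosswise within 0.4 rad), carried by the stand and at rest (value of joint index_pin below 0.002 m and horizontal distance between rod_seat and drip_bowl below 0.03 m and horizontal distance between bracket and rod_seat below 0.03 m and height (world z) of bracket between 0.205 and 0.24 m and angle between bracket's own z axis and vertical below 0.45 rad and angle between the y axis of bracket and the x axis of rod_seat, either way round below 0.4 rad and contact force between bracket and stand above 1 N and linear speed of bracket below 0.05 m/s and angular speed of bracket below 0.5 rad/s and velocity of joint swing_arm below 0.1 rad/s); the robot touches nothing.
It fails at once if the bowl is pushed away from its place (more than 20 mm) (distance of drip_bowl from where it was at the start of the episode above 0.02 m).
It fails at once if the tape roll is pushed away from its place (more than 20 mm) (distance of tape_roll from where it was at the start of the episode above 0.02 m).
It fails at once if the nut is pushed away from its place (more than 20 mm) (distance of loose_nut from where it was at the start of the episode above 0.02 m).
It fails at once if the bracket is dropped onto the rod or left to swing hard on it (faster than 0.6 m/s near the hanging place) (distance between bracket and rod_seat below 0.05 m and linear speed of bracket above 0.6 m/s).
It fails at once if the bracket falls over (angle between bracket's own z axis and vertical above 1 rad).
It also fails if it takes over 67 s, if anything falls off the work surface, if the arm or the gripper's body presses on something with over 40 N, if the wrist force passes 120 N, or if a joint passes its speed limit or range.

ROBOT

A 6-joint arm with a two-finger parallel gripper is mounted at the origin on a cart in front of the work surface, level with it; the furniture and walls round the work are solid. World frame = base frame: x ahead of the robot, y to its left, z up, the work surface at z = 0. Lengths are in m, angles in rad, forces in N, time in s.
With the tool pointing down it reaches from about 0.35 to 0.775 m from the base axis. Payload 5.5 kg.
Tool frame: the origin (TCP) lies at the very end of the fingers, on their centre line; the grasp point (between the pads) lies env.pinch_z behind it (env.pinch_z is the distance from the TCP to the grasp point, in m); z points along the fingers, y is the line along which they close (so a half turn about z gives the same grasp; the last joint's range is limited). The gripper opens to 85 mm and grips with 20 to 120 N. Pads are 22 mm wide; open, the fingers measure 114 mm over their backs; the gripper's body (76 mm by 85 mm) begins 54 mm behind the grasp point. The pads swing forward as they close: fully open they stand 13 mm farther back than shut.
Start: joints at [-1.488, 0.313, 0.046, 1.304, 0, 1.431], TCP at [0.127, -0.561, 0.231] pointing down, gripper open.
Joint ranges: [-2.76, 2.76], [-0.86, 1.69], [-1.03, 1.26], [-2.2, 2.34], [-1.47, 1.5], [-3.14, 3.14]. Speed limits (rad/s): [2.57, 2.57, 3.14, 3.14, 3.14, 3.14].

INTERFACE

Orientations are given as a unit quaternion [w, x, y, z].
In Python, from workcell import env, eyes gives the robot as it stands.
- The arm moves only by the shell command python3 -m jog 'ROWS' [FORCE]. ROWS is JSON, one flat list of numbers, 7 for each row, row after row: the shift along the world's x, y, z as a fraction of full scale, then the turn, a rotation vector about the world's x, y, z as a fraction of full scale, then the opening, from -1 (shut) to 1 (fully open), so that 0 is half open. A call has 1 to 12 rows; each row is the pose to reach, as a shift and turn from the pose commanded when the call began, turning the shorter way round; what a row does not reach only later rows make up. Full scale, the value 1, is 20 cm for a shift and pi rad for a turn. A row lasts 1/12 s, in which the tool goes at most 41.7 mm and 7.16 degrees, less where a joint would pass 70% of its speed; a pose out of reach is approached as far as the arm can. A call with a number of a shift or a turn outside -1 to 1 is refused whole. A call with a gripper value outside its range is refused whole. The fingers move at their own pace and stop on an object; FORCE is the grip in N (left out, the last holds). Time passes only in rows, so rows that repeat a pose let the fingers close. It gives the time, the measured TCP pose, the force, the opening and the grip force at its end, in the units of the state.
- env.get_state(): the state, without advancing time (a new reading comes with each control period).
- eyes.read_camera(name): name is "scene" or "top" or "wrist"; returns (picture, depth): 400x640x3 uint8, red, green, blue; 400x640 float32, m along the optical axis (not along the pixel's ray), 0 where there is no reading.
- eyes.calibration(name): a dict with "fx", "fy", "cx", "cy" (pixels), "R" (3x3) and "t" (3): a world point X has camera coordinates R X + t; the wrist camera has in their place "tool_from_camera" (4x4, takes a point from camera to tool coordinates, whose origin is the TCP and whose axes are the flange's). Camera axes: x right, y down, z forward; pixel columns grow to the right and rows downward; lengths in m; the calibration is good to about 2 mm. A picture is of the moment at which its call begins: read the wrist's pose just before it. calibration takes no time and is no camera call.
- env.hand_in(): hands the job in; it is judged then, once.
The state is a dict: "clock": time; "joint_pos": joint angles; "qvel": joint speeds; "tau": joint torques, N m; "tcp_pos": TCP position; "orientation": TCP orientation; "wrist_force": force on the tool from outside, world axes, zero at the start; "ft_torque": the same for the moment, N m; "finger_gap": finger opening in m; "grip_force": force on a finger pad.
Only numpy, scipy, OpenCV 4.12 (cv2) and the standard library are available. Lean on these libraries where they do the work, as an engineer would, in place of code of your own. Each camera call takes 0.05 s, during which the arm holds its last target. There are 200 camera calls.

## Working session

There is one attempt and no reset: what is moved stays moved. The work goes in short steps, Python scripts to look and compute and a shell command to move; the robot and the scene stay as the last step left them, time stands still between calls to the robot, and variables do not carry over. Pictures are saved under pics/ and viewed, at most 13 in all, crops included, and the job is handed in when it is done.

```bash
ls; mkdir -p pics
cat > h.py <<'E'
import numpy as np, cv2
from workcell import env, eyes
def world(name, depth=None, st=None):
    c=eyes.calibration(name); v,u=np.mgrid[0:400,0:640]
    P=np.stack([(u-c['cx'])/c['fx']*depth,(v-c['cy'])/c['fy']*depth,depth],-1)
    if name!='wrist': return (P-c['t'])@c['R']
    from scipy.spatial.transform import Rotation as Ro
    q=st['orientation']; R=Ro.from_quat([q[1],q[2],q[3],q[0]]).as_matrix()
    T=np.array(c['tool_from_camera']); P=P@T[:3,:3].T+T[:3,3]
    return P@R.T+st['tcp_pos']
def grab(name):
    st=env.get_state(); p,d=eyes.read_camera(name); return p,d,world(name,d,st)
E
python3 - <<'E'
from h import *
s=env.get_state();print(s, env.pinch_z)
ims=[]
for n in ['scene','top']:
    p,d,W=grab(n); np.savez('/tmp/'+n,p=p,W=W); cv2.imwrite(f'pics/{n}0.png',p[...,::-1])
E
```

```text
pics
{'clock': 0.0, 'joint_pos': array([-1.48761616e+00,  3.14040334e-01,  4.49779777e-02,  1.30355713e+00,
       -3.17289895e-05,  1.43121760e+00]), 'qvel': array([-0.00090361,  0.00043209,  0.00034067, -0.00082524, -0.00079407,
        0.00071601]), 'tau': array([-3.69868776e-04, -4.80625105e+01,  2.98534405e+01,  1.92504411e-02,
       -2.63174270e-04,  8.65622496e-06]), 'tcp_pos': array([ 0.12698138, -0.56029688,  0.23038571]), 'orientation': array([-9.11664408e-04,  9.93803304e-01,  1.11149275e-01,  9.84429579e-06]), 'wrist_force': array([-0.36627281,  0.4470427 , -0.13890705]), 'ft_torque': array([ 0.00424264,  0.05825042, -0.00678396]), 'grip_force': 0.0, 'finger_gap': 0.08528788555056158} 0.0187
```

View pics/scene0.png

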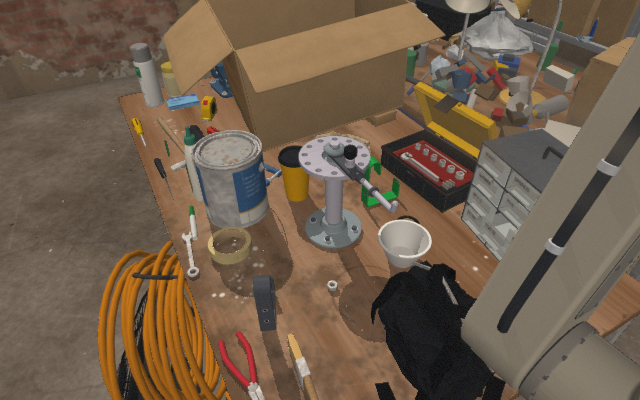

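View pics/top0.png

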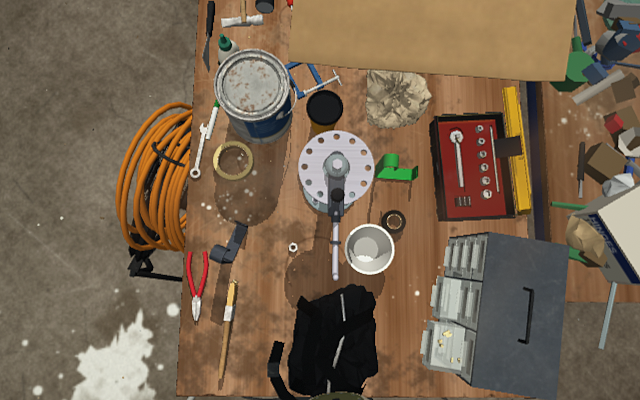

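The bracket is the dark strap at top (230,245) and scene (264,302). The green one at top (397,170) is the look-alike to leave alone. The bowl is at top (370,248), the tape roll at (394,221), the nut at (293,247), the knob at (337,195), and the rod runs to (336,278).

Run:
```python
from h import *
z=np.load('/tmp/top.npz');p,W=z['p'],z['W']
hsv=cv2.cvtColor(p,cv2.COLOR_RGB2HSV)
for n,(u,v) in dict(hub=(337,164),knob=(337,195),rod=(336,262),rodend=(336,278),bowlc=(370,248),tape=(394,210),nut=(293,247),brTop=(237,232),brfoot=(225,252),backpack=(335,330),tape2=(394,221)).items(): print(n,W[v,u].round(3))
def comp(m,seed):
    n,l=cv2.connectedComponents(m.astype('uint8'));return l==l[seed[1],seed[0]]
v,u=np.mgrid[0:400,0:640]
def roi(a,b,c,d): return (u>=a)&(u<=b)&(v>=c)&(v<=d)
m=roi(340,405,215,285)&(W[...,2]>.058)&(W[...,2]<.075); q=W[m][:,:2].astype('f4'); print('bowl rim',cv2.minEnclosingCircle(q),len(q))
m=roi(378,412,205,240)&(W[...,2]>.013)&(W[...,2]<.025); q=W[m][:,:2].astype('f4'); print('tape',cv2.minEnclosingCircle(q),len(q))
m=roi(280,305,237,258)&(W[...,2]>.007); q=W[m]; print('nut',q.mean(0))
m=roi(290,385,120,225)&(W[...,2]>.217)&(W[...,2]<.226); q=W[m][:,:2].astype('f4'); print('plate',cv2.minEnclosingCircle(q))
m=roi(320,352,180,215)&(W[...,2]>.27);q=W[m];print('knob',q.mean(0),q[:,2].max(),len(q))
m=roi(320,352,220,285)&(W[...,2]>.22);q=W[m];print('rod',q.min(0),q.max(0));
for x in np.arange(q[:,0].min(),q[:,0].max(),.015):
  s=q[abs(q[:,0]-x)<.008]; print(x.round(3),np.round(s.mean(0),3),np.ptp(s[:,1]).round(3))
for n in ['top','scene']:
    z=np.load(f'/tmp/{n}.npz');p,W=z['p'],z['W']
    c=W
    m=(W[...,2]>.008)&(W[...,2]<.2)&(abs(W[...,0]-np.load('/tmp/top.npz')['W'][243,230,0])<.1)&(abs(W[...,1]-np.load('/tmp/top.npz')['W'][243,230,1])<.09)&(p.max(-1)<110)
    q=W[m];print(n,len(q),q.min(0),q.max(0))
    for a,b in [(.008,.02),(.02,.06),(.06,.1),(.1,.13),(.13,.15)]:
        s=q[(q[:,2]>a)&(q[:,2]<b)]
        if len(s)>4: print(a,len(s),s.mean(0).round(4),cv2.minAreaRect(s[:,:2].astype('f4')))
p,W=z['p'],z['W']
cv2.imwrite('pics/c1.png',cv2.resize(p[250:350,200:360,::-1],None,fx=4,fy=4))
p=np.load('/tmp/top.npz')['p'];cv2.imwrite('pics/c2.png',cv2.resize(p[205:280,190:310,::-1],None,fx=5,fy=5))
```

```text
hub [0.695 0.022 0.255]
knob [0.629 0.024 0.283]
rod [0.504 0.021 0.236]
rodend [0.474 0.022 0.257]
bowlc [ 0.537 -0.081  0.003]
tape [ 0.633 -0.14   0.021]
nut [ 0.537  0.114 -0.002]
brTop [0.572 0.256 0.004]
brfoot [0.521 0.256 0.143]
backpack [0.364 0.018 0.174]
tape2 [ 0.607 -0.145 -0.004]
bowl rim ((0.5332838892936707, -0.06852792948484421), 0.05967652052640915) 507
tape ((0.5918586254119873, -0.1273532658815384), 0.04558389633893967) 310
nut [0.53449423 0.11329802 0.05893332]
plate ((0.6956076622009277, 0.022550130262970924), 0.07842148840427399)
knob [0.62659621 0.02485661 0.2993699 ] 1.0422438276383168 157
rod [0.46989437 0.01335871 0.22653797] [0.5860856  0.07730229 1.04224383]
0.47 [0.474 0.024 0.254] 0.012
0.485 [0.484 0.024 0.241] 0.011
0.5 [0.5   0.024 0.236] 0.01
0.515 [0.514 0.033 0.37 ] 0.058
0.53 [0.53  0.024 0.235] 0.01
0.545 [0.544 0.024 0.237] 0.02
0.56 [0.559 0.024 0.235] 0.012
0.575 [0.575 0.023 0.236] 0.015
top 364 [0.44502492 0.22943075 0.00803952] [0.59636816 0.33064862 0.14676261]
0.008 60 [0.5464 0.2611 0.0099] ((0.515069305896759, 0.27866825461387634), (0.
[... 685 characters left out ...]
4662 ]
0.008 73 [0.5207 0.2717 0.0137] ((0.5484856367111206, 0.2628917694091797), (0.029846832156181335, 0.10171903669834137), 67.69651794433594)
0.02 219 [0.5135 0.2754 0.0398] ((0.5244352221488953, 0.2680913209915161), (0.04581443965435028, 0.14840318262577057), 77.0933837890625)
0.06 208 [0.5033 0.2811 0.0802] ((0.5084215402603149, 0.27139008045196533), (0.02295379340648651, 0.043939147144556046), 23.563926696777344)
0.1 194 [0.5048 0.2795 0.1153] ((0.5178154706954956, 0.2755116820335388), (0.029953747987747192, 0.03617040812969208), 67.8156967163086)
0.13 268 [0.5139 0.2773 0.1387] ((0.5170063376426697, 0.27594974637031555), (0.02989960089325905, 0.031930532306432724), 67.95820617675781)
```

View pics/c2.png

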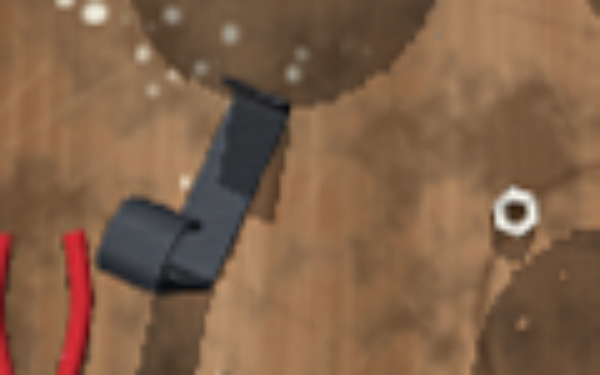

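The crop confirms the dark bracket: its bow is at the lower left and its foot runs up and to the right, toward +x,-y. The nut is at the right. The bowl bears 29.3°, so the arm goes to +0.524. Next I'll check obstacle heights and then move.

Run:
```python
from h import *
for n in ['top','scene']:
    W=np.load(f'/tmp/{n}.npz')['W']
    def mx(t,a,b,c,d):
        m=(W[...,0]>a)&(W[...,0]<b)&(W[...,1]>c)&(W[...,1]<d)&(W[...,2]<.6); q=W[m][:,2]; print(n,t,len(q),np.percentile(q,[50,95,99.5]).round(3) if len(q) else 0)
    mx('cab',.2,.6,-.5,-.2); mx('cab2',.6,.8,-.5,-.2); mx('pack',.25,.5,-.06,.12)
    for x in (.4,.42,.44,.46,.48,.5):
      mx(f'x{x} y-.12..-.06',x-.01,x+.01,-.14,-.06); mx(f'x{x} y-.06..0',x-.01,x+.01,-.06,.0)
W=np.load('/tmp/top.npz')['W']; print(W[380,345],W[395,345],W[300,520])
```

```text
top cab 23048 [0.234 0.237 0.266]
top cab2 9376 [0.034 0.236 0.245]
top pack 9438 [0.125 0.182 0.238]
top x0.4 y-.12..-.06 216 [-0.     0.101  0.113]
top x0.4 y-.06..0 278 [0.108 0.143 0.152]
top x0.42 y-.12..-.06 246 [-0.001  0.078  0.081]
top x0.42 y-.06..0 216 [0.099 0.105 0.137]
top x0.44 y-.12..-.06 252 [-0.002  0.003  0.075]
top x0.44 y-.06..0 301 [0.086 0.098 0.102]
top x0.46 y-.12..-.06 252 [-0.002  0.001  0.003]
top x0.46 y-.06..0 190 [-0.002  0.001  0.003]
top x0.48 y-.12..-.06 206 [0.043 0.068 0.07 ]
top x0.48 y-.06..0 206 [-0.001  0.068  0.07 ]
top x0.5 y-.12..-.06 258 [0.03  0.066 0.07 ]
top x0.5 y-.06..0 205 [0.02  0.067 0.07 ]
scene cab 10763 [0.134 0.234 0.262]
scene cab2 6353 [0.043 0.232 0.243]
scene pack 10265 [0.122 0.181 0.241]
scene x0.4 y-.12..-.06 69 [0.077 0.1   0.105]
scene x0.4 y-.06..0 50 [0.121 0.15  0.152]
scene x0.42 y-.12..-.06 13 [-0.004 -0.002 -0.002]
scene x0.42 y-.06..0 102 [0.1   0.103 0.122]
scene x0.44 y-.12..-.06 0 0
scene x0.44 y-.06..0 84 [0.095 0.098 0.099]
scene x0.46 y-.12..-.06 0 0
scene x0.46 y-.06..0 2 [0.081 0.082 0.082]
scene x0.48 y-.12..-.06 80 [0.063 0.067 0.068]
scene x0.48 y-.06..0 47 [0.064 0.067 0.068]
scene x0.5 y-.12..-.06 172 [-0.002  0.066  0.068]
scene x0.5 y-.06..0 223 [0.028 0.066 0.067]
[ 0.25773678 -0.00623618  0.14433236] [ 2.49759009e-01 -8.58104135e-07  2.13042985e-01] [ 0.43497441 -0.34038513  0.23478097]
```

```bash
python3 -m jog '[0,0,0.5,0,0,0,1, 0,0,1,0,0,0,1, 0,0,1,0,0,0,1, 0,0,1,0,0,0,1, 0,0,1,0,0,0,1, 0,0,1,0,0,0,1]'
```

```text
clock: 0.6
tcp_pos: [0.1271, -0.5619, 0.4388]
orientation: [0.006, 0.994, 0.111, -0.0]
wrist_force: [0.1, 0.5, 0.2]
finger_gap: 0.0853
grip_force: 0.0
```

```bash
python3 -m jog '[0.84,0.97,0,0,0,0.31,1, 0.84,0.97,0,0,0,0.31,1, 0.84,0.97,0,0,0,0.31,1, 0.84,0.97,0,0,0,0.31,1, 0.84,0.97,0,0,0,0.31,1, 0.84,0.97,0,0,0,0.31,1, 0.84,0.97,0,0,0,0.31,1, 0.84,0.97,0,0,0,0.31,1, 0.84,0.97,0,0,0,0.31,1]' && python3 -m jog '[0.84,0.97,0,0,0,0.31,1, 0.84,0.97,0,0,0,0.31,1, 0.84,0.97,0,0,0,0.31,1, 0.84,0.97,0,0,0,0.31,1, 0.84,0.97,0,0,0,0.31,1, 0.84,0.97,0,0,0,0.31,1, 0.84,0.97,0,0,0,0.31,1, 0.84,0.97,0,0,0,0.31,1, 0.84,0.97,0,0,0,0.31,1]' && python3 -m jog '[0.65,0.98,0,0,0,0.31,1, 0.65,0.98,0,0,0,0.31,1, 0.65,0.98,0,0,0,0.31,1, 0.65,0.98,0,0,0,0.31,1, 0.65,0.98,0,0,0,0.31,1, 0.65,0.98,0,0,0,0.31,1, 0.65,0.98,0,0,0,0.31,1, 0.65,0.98,0,0,0,0.31,1, 0.65,0.98,0,0,0,0.31,1, 0.65,0.98,0,0,0,0.31,1]'
python3 - <<'E'
from h import *
p,d,W=grab('wrist'); print(env.get_state()['joint_pos'].round(3))
cv2.imwrite('pics/w1.png',p[...,::-1]); np.savez('/tmp/w1',p=p,W=W)
m=(W[...,2]>.27)&(W[...,2]<.285)&(abs(W[...,0]-.63)<.05)&(abs(W[...,1]-.024)<.05); q=W[m];print(len(q),q.min(0),q.max(0),cv2.minEnclosingCircle(q[:,:2].astype('f4')))
m=(W[...,2]>.217)&(W[...,2]<.227)&(np.hypot(W[...,0]-.695,W[...,1]-.023)<.1); q=W[m];print(cv2.minEnclosingCircle(q[:,:2].astype('f4')))
E
```

```text
clock: 1.35
tcp_pos: [0.2958, -0.3657, 0.4312]
orientation: [-0.0, 0.825, 0.565, 0.0]
wrist_force: [-0.4, 0.4, 0.4]
finger_gap: 0.0853
grip_force: 0.0
clock: 2.1
tcp_pos: [0.4636, -0.1724, 0.4306]
orientation: [-0.001, 0.466, 0.885, -0.0]
wrist_force: [-0.9, -0.1, -0.5]
finger_gap: 0.085
grip_force: 0.0
clock: 2.93
tcp_pos: [0.5931, 0.0222, 0.4309]
orientation: [-0.0, 0.002, 1.0, 0.0]
wrist_force: [-0.2, -0.6, 0.4]
finger_gap: 0.0858
grip_force: 0.0
[-0.098  0.415  0.688  1.845  0.    -0.094]
488 [0.61946519 0.00993857 0.27000598] [0.64579624 0.03588694 0.28195316] ((0.6328551769256592, 0.022695248946547508), 0.013682007789611816)
((0.6980555653572083, 0.022155405953526497), 0.0783819779753685)
```

View pics/w1.png

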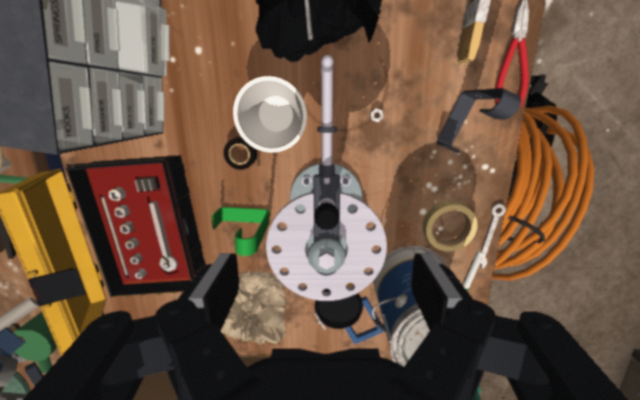

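The wrist view shows the knob at (326,215), between the fingers, with nothing beside it in the closing direction. I'll descend and grip.

```bash
python3 -m jog '[0.195,0,0,0,0,0,1, 0.195,0,-0.2,0,0,0,1, 0.195,0,-0.4,0,0,0,1, 0.195,0,-0.6,0,0,0,1, 0.195,0,-0.75,0,0,0,1, 0.195,0,-0.85,0,0,0,1, 0.195,0,-0.9,0,0,0,1, 0.195,0,-0.905,0,0,0,1, 0.195,0,-0.905,0,0,0,1]' && python3 -m jog '[0,0,0,0,0,0,-0.2, 0,0,0,0,0,0,-0.4, 0,0,0,0,0,0,-0.6, 0,0,0,0,0,0,-0.8, 0,0,0,0,0,0,-0.8, 0,0,0,0,0,0,-0.8, 0,0,0,0,0,0,-0.8]' 70
```

```text
clock: 3.73
tcp_pos: [0.632, 0.0226, 0.2511]
orientation: [0.0, -0.0, 1.0, 0.0]
wrist_force: [-0.4, -0.4, 0.9]
finger_gap: 0.0852
grip_force: 0.0
clock: 4.32
tcp_pos: [0.6324, 0.0233, 0.2514]
orientation: [0.001, -0.002, 1.0, 0.0]
wrist_force: [-1.1, -0.2, 5.2]
finger_gap: 0.0239
grip_force: 68.4
```

```bash
python3 -m jog '[0,0,0.02,0,0,0,-0.8, 0,0,0.04,0,0,0,-0.8, 0,0,0.055,0,0,0,-0.8, 0,0,0.07,0,0,0,-0.8, 0,0,0.07,0,0,0,-0.8, 0,0,0.07,0,0,0,-0.8]'
```

```text
clock: 4.82
tcp_pos: [0.6322, 0.0233, 0.2636]
orientation: [-0.0, -0.001, 1.0, 0.0]
wrist_force: [5.7, 1.7, -10.0]
finger_gap: 0.0244
grip_force: 69.1
```

```bash
python3 -m jog '[0.001,-0.028,0,0,0,0.028,-0.8, 0.005,-0.056,0,0,0,0.056,-0.8, 0.011,-0.084,0,0,0,0.083,-0.8, 0.02,-0.111,0,0,0,0.111,-0.8, 0.03,-0.137,0,0,0,0.139,-0.8, 0.0435,-0.1625,0,0,0,0.1667,-0.8, 0.0435,-0.1625,0,0,0,0.1667,-0.8, 0.0435,-0.1625,0,0,0,0.1667,-0.8, 0.0435,-0.1625,0,0,0,0.1667,-0.8]'
python3 - <<'E'
from h import *
p,d,W=grab('top')
m=(W[...,2]>.22)&(W[...,2]<.26)&(W[...,0]<.6)&(W[...,0]>.5)&(abs(W[...,1]+.05)<.06);q=W[m][:,:2]
q=q-[.6965,.0225]; print(len(q),np.degrees(np.median(np.arctan2(-q[:,1],-q[:,0]))))
E
```

```text
clock: 5.57
tcp_pos: [0.6408, -0.0094, 0.2635]
orientation: [-0.0, -0.26, 0.966, 0.0]
wrist_force: [5.8, 0.8, -11.0]
finger_gap: 0.0241
grip_force: 69.4
0 nan
  return _methods._mean(a, axis=axis, dtype=dtype,
  ret = ret.dtype.type(ret / rcount)
```

The rod is hidden from the top camera by the robot, but the tool position gives 29.8°. I'll lower the pin and release.

```bash
python3 -m jog '[0,0,-0.02,0,0,0,-0.8, 0,0,-0.04,0,0,0,-0.8, 0,0,-0.06,0,0,0,-0.8, 0,0,-0.07,0,0,0,-0.8, 0,0,-0.07,0,0,0,-0.8, 0,0,-0.07,0,0,0,-0.8]' && python3 -m jog '[0,0,0,0,0,0,-0.3, 0,0,0,0,0,0,0, 0,0,0,0,0,0,0.5, 0,0,0,0,0,0,1, 0,0,0,0,0,0,1, 0,0,0,0,0,0,1]' && python3 -m jog '[0,0,0.2,0,0,0,1, 0,0,0.4,0,0,0,1, 0,0,0.6,0,0,0,1, 0,0,0.8,0,0,0,1, 0,0,0.9,0,0,0,1, -0.1,-0.1,0.9,0,0,0,1, -0.1,-0.1,0.9,0,0,0,1]'
python3 - <<'E'
from h import *
p,d,W=grab('wrist');cv2.imwrite('pics/w2.png',p[...,::-1]); np.savez('/tmp/w2',p=p,W=W)
p2,d2,W2=grab('scene')
for n,X in (('w',W),('s',W2)):
    m=(X[...,2]>.222)&(X[...,2]<.262)&(np.hypot(X[...,0]-.6965,X[...,1]-.0225)>.1)&(X[...,0]>.46)&(X[...,0]<.64)&(abs(X[...,1]+.05)<.07);q=X[m][:,:2]
    q=q-[.6965,.0225]; print(n,len(q),np.degrees(np.median(np.arctan2(-q[:,1],-q[:,0]))),np.percentile(np.hypot(*q.T),[1,99]))
    m=(X[...,2]>.27)&(X[...,2]<.30)&(np.hypot(X[...,0]-.6402,X[...,1]+.01)<.022); q=X[m];print('knob',len(q),q[:,2].max(),np.median(q[:,2]),cv2.minEnclosingCircle(q[:,:2].astype('f4')))
E
```

```text
clock: 6.12
tcp_pos: [0.6409, -0.0094, 0.2515]
orientation: [0.001, -0.26, 0.966, -0.0]
wrist_force: [3.3, 0.9, 1.3]
finger_gap: 0.0241
grip_force: 70.4
clock: 6.62
tcp_pos: [0.6406, -0.0094, 0.2503]
orientation: [-0.0, -0.26, 0.966, 0.0]
wrist_force: [0.8, -0.8, 0.5]
finger_gap: 0.0852
grip_force: 0.0
clock: 7.2
tcp_pos: [0.6203, -0.0314, 0.4311]
orientation: [0.0, -0.26, 0.966, -0.001]
wrist_force: [1.2, 0.1, -0.3]
finger_gap: 0.0854
grip_force: 0.0
w 1503 30.16849691242679 [0.10050503 0.22281452]
knob 501 0.2819856524506412 0.27929359958767896 ((0.6416386961936951, -0.009982421062886715), 0.013842195272445679)
s 266 28.11931681796229 [0.10058214 0.17643326]
knob 109 0.28087626179398106 0.27775586620651016 ((0.6388980746269226, -0.00878959521651268), 0.013603715226054192)
```

View pics/w2.png

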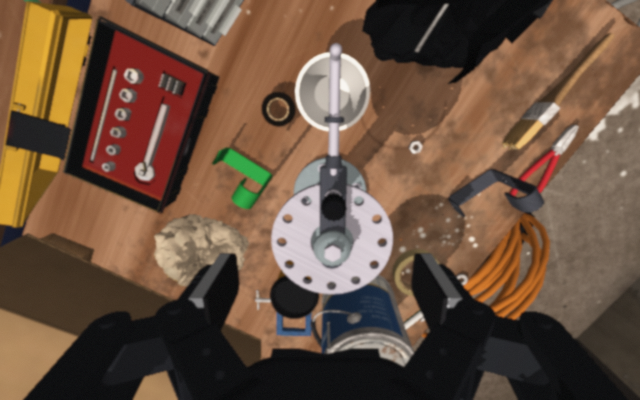

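The rod at (335,90) now lies over the bowl at (333,92), at an arm angle of about 30°. The knob is as low as it was at the start, so the pin is home. Next is the bracket.

```bash
python3 -m jog '[-0.25,0.77,0,0,0,0.1,1, -0.25,0.77,0,0,0,0.1,1, -0.25,0.77,0,0,0,0.1,1, -0.25,0.77,0,0,0,0.1,1, -0.25,0.77,0,0,0,0.1,1]' && python3 -m jog '[-0.265,0.76,-0.4,0,0,0.109,1, -0.265,0.76,-0.4,0,0,0.109,1, -0.265,0.76,-0.4,0,0,0.109,1, -0.265,0.76,-0.4,0,0,0.109,1, -0.265,0.76,-0.4,0,0,0.109,1, -0.265,0.76,-0.4,0,0,0.109,1, -0.265,0.76,-0.4,0,0,0.109,1]'
python3 - <<'E'
from h import *
p,d,W=grab('wrist');cv2.imwrite('pics/w3.png',p[...,::-1]); np.savez('/tmp/w3',p=p,W=W)
near=np.hypot(W[...,0]-.517,W[...,1]-.275)<.05
for a,b in ((.115,.15),(.125,.15),(.135,.15)):
    m=near&(W[...,2]>a)&(W[...,2]<b);q=W[m];print(len(q),q[:,2].max(),cv2.minAreaRect(q[:,:2].astype('f4')))
    m=cv2.erode(m.astype('uint8'),np.ones((3,3)))>0;q=W[m];print(len(q),cv2.minAreaRect(q[:,:2].astype('f4')))
E
```

```text
clock: 7.72
tcp_pos: [0.5678, 0.1309, 0.431]
orientation: [0.0, -0.411, 0.911, 0.001]
wrist_force: [-0.3, -0.5, 0.0]
finger_gap: 0.0854
grip_force: 0.0
clock: 8.3
tcp_pos: [0.5171, 0.277, 0.3499]
orientation: [-0.001, -0.558, 0.83, -0.0]
wrist_force: [-0.8, 0.2, 0.2]
finger_gap: 0.0856
grip_force: 0.0
725 0.1444400220878317 ((0.519368052482605, 0.27433717250823975), (0.030051928013563156, 0.035902105271816254), 68.0858383178711)
607 ((0.5186465978622437, 0.27397987246513367), (0.028648843988776207, 0.03182704374194145), 67.50408935546875)
714 0.1444400220878317 ((0.5192898511886597, 0.2743515372276306), (0.030052905902266502, 0.0357392281293869), 68.14716339111328)
599 ((0.518741250038147, 0.27421680092811584), (0.028031708672642708, 0.03168592229485512), 67.14999389648438)
607 0.1444400220878317 ((0.5193465948104858, 0.27430370450019836), (0.02990363910794258, 0.030607393011450768), 67.5280990600586)
496 ((0.519279420375824, 0.27434104681015015), (0.0277184396982193, 0.027509309351444244), 68.21047973632812)
```

View pics/w3.png

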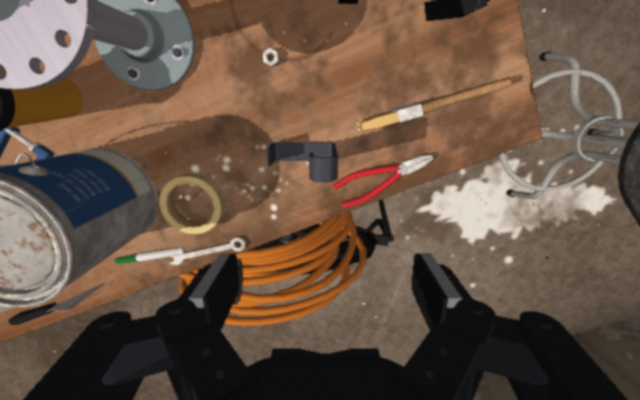

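The bow at (322,160) lies between the fingers and square to them. I'll descend in two stages and grip across the bow.

```bash
python3 -m jog '[0.007,-0.012,0,0,0,0,1, 0.007,-0.012,-0.2,0,0,0,1, 0.007,-0.012,-0.4,0,0,0,1, 0.007,-0.012,-0.6,0,0,0,1, 0.007,-0.012,-0.6,0,0,0,1]' && python3 -m jog '[0,0,-0.15,0,0,0,1, 0,0,-0.3,0,0,0,1, 0,0,-0.45,0,0,0,1, 0,0,-0.6,0,0,0,1, 0,0,-0.66,0,0,0,1, 0,0,-0.66,0,0,0,1]' && python3 -m jog '[0,0,0,0,0,0,0.6, 0,0,0,0,0,0,0.3, 0,0,0,0,0,0,0.1, 0,0,0,0,0,0,-0.05, 0,0,0,0,0,0,-0.1, 0,0,0,0,0,0,-0.2, 0,0,0,0,0,0,-0.3, 0,0,0,0,0,0,-0.4, 0,0,0,0,0,0,-0.4]' 60
```

```text
clock: 8.77
tcp_pos: [0.5138, 0.2703, 0.221]
orientation: [-0.009, -0.556, 0.831, 0.002]
wrist_force: [-1.9, -0.8, -2.1]
finger_gap: 0.0855
grip_force: 0.0
clock: 9.27
tcp_pos: [0.5197, 0.273, 0.0976]
orientation: [-0.001, -0.557, 0.831, 0.0]
wrist_force: [-0.3, -0.1, -0.5]
finger_gap: 0.0855
grip_force: 0.0
clock: 10.02
tcp_pos: [0.5192, 0.2748, 0.0996]
orientation: [0.001, -0.558, 0.83, 0.0]
wrist_force: [-3.6, 2.0, 6.3]
finger_gap: 0.0352
grip_force: 59.2
```

```bash
python3 -m jog '[0,0,0.04,0,0,0,-0.4, 0,0,0.1,0,0,0,-0.4, 0,0,0.2,0,0,0,-0.4, 0,0,0.35,0,0,0,-0.4, 0,0,0.5,0,0,0,-0.4, 0,0,0.65,0,0,0,-0.4, 0,0,0.8,0,0,0,-0.4, 0,0,0.92,0,0,0,-0.4, 0,0,1,0,0,0,-0.4, 0,0,1,0,0,0,-0.4]' && python3 -m jog '[0,0,0.15,0,0,0,-0.4, 0,0,0.3,0,0,0,-0.4, 0,0,0.45,0,0,0,-0.4, 0,0,0.55,0,0,0,-0.4, 0,0,0.55,0,0,0,-0.4]'
python3 - <<'E'
from h import *
s=env.get_state();print(s['joint_pos'].round(3))
p,d,W=grab('scene');cv2.imwrite('pics/s2.png',p[...,::-1])
E
```

```text
clock: 10.85
tcp_pos: [0.5205, 0.2747, 0.3026]
orientation: [0.003, -0.558, 0.83, -0.001]
wrist_force: [-0.2, -0.2, -3.0]
finger_gap: 0.035
grip_force: 60.6
clock: 11.27
tcp_pos: [0.5199, 0.2744, 0.4115]
orientation: [0.002, -0.558, 0.83, -0.001]
wrist_force: [0.1, -0.4, -2.3]
finger_gap: 0.0351
grip_force: 61.2
[ 0.349  0.376  0.577  1.768 -0.    -0.834]
```

View pics/s2.png

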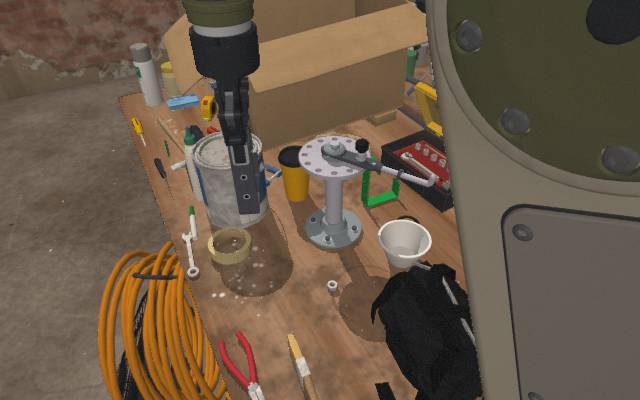

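The bracket hangs upright in the gripper at (245,170). Next I'll carry it to a point outboard of the rod's end, turning it −37.7° on the way.

```bash
python3 -m jog '[-0.02,-0.1,0,0,0,-0.02,-0.4, -0.05,-0.25,0,0,0,-0.04,-0.4, -0.08,-0.42,0,0,0,-0.06,-0.4, -0.1,-0.6,0,0,0,-0.08,-0.4, -0.12,-0.78,0,0,0,-0.1,-0.4, -0.145,-0.9,0,0,0,-0.105,-0.4, -0.145,-0.97,0,0,0,-0.105,-0.4, -0.145,-0.97,0,0,0,-0.105,-0.4]' && python3 -m jog '[-0.02,-0.1,0,0,0,-0.02,-0.4, -0.05,-0.25,0,0,0,-0.04,-0.4, -0.08,-0.42,0,0,0,-0.06,-0.4, -0.1,-0.6,0,0,0,-0.08,-0.4, -0.12,-0.78,0,0,0,-0.1,-0.4, -0.14,-0.9,0,0,0,-0.104,-0.4, -0.14,-0.96,0,0,0,-0.104,-0.4, -0.14,-0.96,0,0,0,-0.104,-0.4]'
python3 - <<'E'
from h import *
p,d,W=grab('wrist');cv2.imwrite('pics/w4.png',p[...,::-1]); np.savez('/tmp/w4',p=p,W=W)
s=env.get_state();print(s['tcp_pos'])
for n in ('wrist','scene','top'):
    if n!='wrist': p,d,W=grab(n)
    r=np.hypot(W[...,0]-.6965,W[...,1]-.0225)
    m=(W[...,2]>.215)&(W[...,2]<.265)&(r>.1)&(r<.24)&(W[...,1]<-.0)&(W[...,1]>-.13)&(W[...,0]<.66)&(p.max(-1)>90);q=W[m][:,:2]-[.6965,.0225]
    if len(q): print(n,len(q),np.degrees(np.median(np.arctan2(-q[:,1],-q[:,0]))),np.percentile(np.hypot(*q.T),[1,99]))
E
```

```text
clock: 11.98
tcp_pos: [0.4893, 0.0775, 0.4057]
orientation: [-0.002, -0.412, 0.911, 0.0]
wrist_force: [-0.8, -0.4, -2.7]
finger_gap: 0.0351
grip_force: 61.2
clock: 12.65
tcp_pos: [0.462, -0.1134, 0.4061]
orientation: [-0.001, -0.259, 0.966, 0.001]
wrist_force: [1.3, 0.3, -2.8]
finger_gap: 0.035
grip_force: 61.3
[ 0.46203955 -0.11196719  0.40647529]
wrist 533 30.083735418047638 [0.15534306 0.22506989]
scene 353 28.625510572757104 [0.11356499 0.22382861]
top 353 29.16241364801229 [0.10243113 0.22475474]
```

View pics/w4.png

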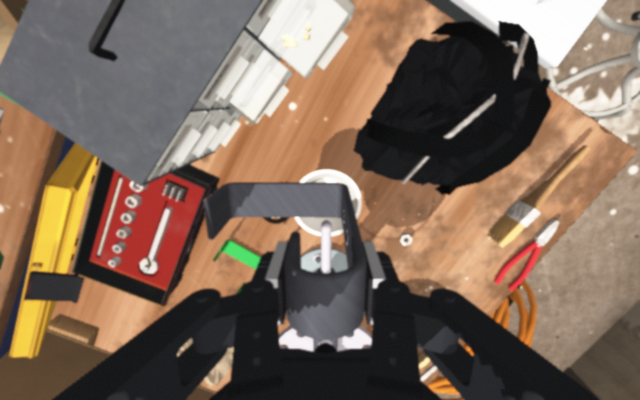

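The rod end at (326,228) shows midway between the bow's legs (288 to 365). I'll descend outboard of it, then slide in.

```bash
python3 -m jog '[0,0,-0.08,0,0,0,-0.4, 0,0,-0.2,0,0,0,-0.4, 0,0,-0.35,0,0,0,-0.4, 0,0,-0.5,0,0,0,-0.4, 0,0,-0.65,0,0,0,-0.4, 0,0,-0.73,0,0,0,-0.4, 0,0,-0.73,0,0,0,-0.4, 0,0,-0.73,0,0,0,-0.4]' && python3 -m jog '[0.02,0.012,0,0,0,0,-0.4, 0.06,0.035,0,0,0,0,-0.4, 0.11,0.063,0,0,0,0,-0.4, 0.17,0.098,0,0,0,0,-0.4, 0.23,0.132,0,0,0,0,-0.4, 0.29,0.167,0,0,0,0,-0.4, 0.34,0.195,0,0,0,0,-0.4, 0.37,0.2125,0,0,0,0,-0.4, 0.37,0.2125,0,0,0,0,-0.4, 0.37,0.2125,0,0,0,0,-0.4]'
python3 - <<'E'
from h import *
p,d,W=grab('wrist');cv2.imwrite('pics/w5.png',p[...,::-1]); print(env.get_state()['tcp_pos'])
E
```

```text
clock: 13.47
tcp_pos: [0.4617, -0.1101, 0.2618]
orientation: [-0.001, -0.261, 0.965, 0.001]
wrist_force: [-1.0, -0.7, -2.4]
finger_gap: 0.0351
grip_force: 61.3
clock: 14.3
tcp_pos: [0.5364, -0.0689, 0.2621]
orientation: [-0.0, -0.261, 0.965, 0.0]
wrist_force: [0.4, -0.0, -2.9]
finger_gap: 0.0353
grip_force: 61.4
[ 0.53597273 -0.06915471  0.26214325]
```

View pics/w5.png

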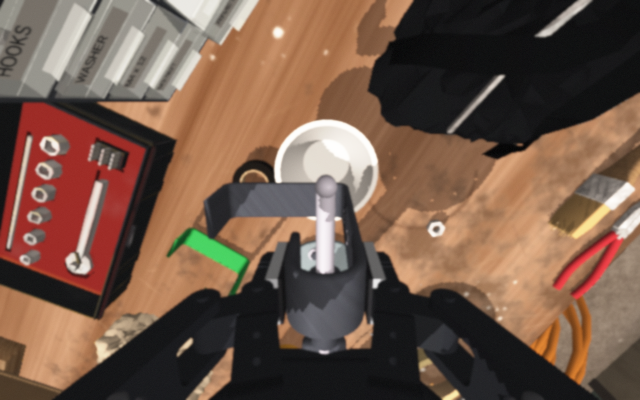

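The rod is inside the bow. Now I'll lower until it makes contact.

```bash
python3 -m jog '[0,0,-0.05,0,0,0,-0.4, 0,0,-0.12,0,0,0,-0.4, 0,0,-0.19,0,0,0,-0.4, 0,0,-0.24,0,0,0,-0.4, 0,0,-0.27,0,0,0,-0.4, 0,0,-0.285,0,0,0,-0.4, 0,0,-0.295,0,0,0,-0.4, 0,0,-0.305,0,0,0,-0.4, 0,0,-0.305,0,0,0,-0.4, 0,0,-0.305,0,0,0,-0.4]' && python3 -m jog '[0,0,-0.005,0,0,0,-0.4, 0,0,-0.01,0,0,0,-0.4, 0,0,-0.01,0,0,0,-0.4]'
```

```text
clock: 15.18
tcp_pos: [0.5364, -0.0693, 0.2018]
orientation: [0.0, -0.26, 0.966, -0.0]
wrist_force: [0.4, 1.0, -2.7]
finger_gap: 0.035
grip_force: 61.3
clock: 15.43
tcp_pos: [0.5362, -0.0692, 0.1993]
orientation: [0.0, -0.26, 0.966, 0.0]
wrist_force: [-0.7, -0.2, -2.5]
finger_gap: 0.0351
grip_force: 61.3
```

```bash
python3 -m jog '[0,0,-0.005,0,0,0,-0.4, 0,0,-0.01,0,0,0,-0.4, 0,0,-0.01,0,0,0,-0.4]' && python3 -m jog '[0,0,-0.005,0,0,0,-0.4, 0,0,-0.01,0,0,0,-0.4, 0,0,-0.01,0,0,0,-0.4]'
```

```text
clock: 15.68
tcp_pos: [0.5363, -0.0692, 0.1974]
orientation: [0.0, -0.26, 0.966, -0.0]
wrist_force: [0.2, -0.7, -2.8]
finger_gap: 0.035
grip_force: 61.4
clock: 15.93
tcp_pos: [0.5368, -0.0699, 0.1972]
orientation: [0.001, -0.26, 0.966, -0.001]
wrist_force: [-2.8, -1.7, 7.9]
finger_gap: 0.0348
grip_force: 62.7
```

Contact: the vertical force is now +8 N. I'll open slowly with the grip force lowered.

```bash
python3 -m jog '[0,0,0.005,0,0,0,-0.3, 0,0,0.005,0,0,0,-0.2, 0,0,0.005,0,0,0,-0.17, 0,0,0.005,0,0,0,-0.15, 0,0,0.005,0,0,0,-0.13, 0,0,0.005,0,0,0,-0.11, 0,0,0.005,0,0,0,-0.09, 0,0,0.005,0,0,0,-0.07, 0,0,0.005,0,0,0,-0.05, 0,0,0.005,0,0,0,-0.03, 0,0,0.005,0,0,0,-0.01, 0,0,0.005,0,0,0,0.02]' 25 && python3 -m jog '[0,0,0,0,0,0,0.06, 0,0,0,0,0,0,0.1, 0,0,0,0,0,0,0.15, 0,0,0,0,0,0,0.2, 0,0,0,0,0,0,0.3, 0,0,0,0,0,0,0.4, 0,0,0,0,0,0,0.5, 0,0,0,0,0,0,0.6, 0,0,0,0,0,0,0.7, 0,0,0,0,0,0,0.8, 0,0,0,0,0,0,0.8, 0,0,0,0,0,0,0.8]'
python3 - <<'E'
from h import *
p,d,W=grab('scene');cv2.imwrite('pics/s3.png',cv2.resize(p[80:300,260:480,::-1],None,fx=2.5,fy=2.5))
E
```

```text
clock: 16.93
tcp_pos: [0.5362, -0.0693, 0.1962]
orientation: [-0.0, -0.26, 0.966, 0.0]
wrist_force: [-0.1, 0.1, 1.0]
finger_gap: 0.0434
grip_force: 0.0
clock: 17.93
tcp_pos: [0.5361, -0.0692, 0.1963]
orientation: [-0.0, -0.26, 0.966, 0.0]
wrist_force: [0.6, 0.2, 0.2]
finger_gap: 0.0773
grip_force: 0.0
```

View pics/s3.png

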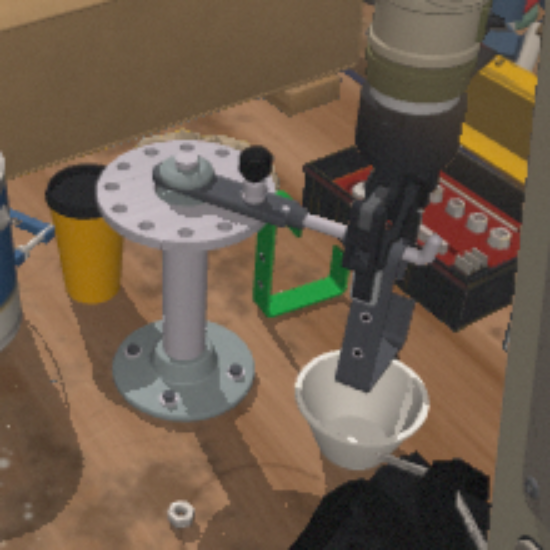

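The bracket hangs on the rod, leaning slightly, and the fingers carry no force. I'll open fully and lift straight up.

```bash
python3 -m jog '[0,0,0,0,0,0,1, 0,0,0,0,0,0,1, 0,0,0,0,0,0,1, 0,0,0.05,0,0,0,1, 0,0,0.1,0,0,0,1, 0,0,0.17,0,0,0,1, 0,0,0.27,0,0,0,1, 0,0,0.4,0,0,0,1, 0,0,0.55,0,0,0,1, 0,0,0.75,0,0,0,1, 0,0,0.9,0,0,0,1, 0,0,0.9,0,0,0,1]' && python3 -m jog '[0,0,0,0,0,0,1, 0,0,0,0,0,0,1, 0,0,0,0,0,0,1, 0,0,0,0,0,0,1, 0,0,0,0,0,0,1, 0,0,0,0,0,0,1, 0,0,0,0,0,0,1, 0,0,0,0,0,0,1, 0,0,0,0,0,0,1, 0,0,0,0,0,0,1, 0,0,0,0,0,0,1, 0,0,0,0,0,0,1]'
python3 - <<'E'
from h import *
p,d,W=grab('wrist')
p2,d2,W2=grab('scene');p3,_,_=grab('scene');print('motion',cv2.absdiff(p2,p3)[80:300,260:480].mean(), W.shape)
m=(W[...,2]>.228)&(W[...,2]<.25)&(p.max(-1)<100)&(np.hypot(W[...,0]-.536,W[...,1]+.07)<.03);q=W[m];print(len(q),cv2.minAreaRect(q[:,:2].astype('f4')),q[:,2].max())
m=(W[...,2]>.27)&(W[...,2]<.29)&(np.hypot(W[...,0]-.6402,W[...,1]+.01)<.02);print('knob',np.median(W[m][:,2]))
cv2.imwrite('pics/f.png',np.hstack([cv2.resize(p[...,::-1],(480,300)),cv2.resize(p2[100:300,260:480,::-1],(320,300))]))
E
```

```text
clock: 18.98
tcp_pos: [0.5377, -0.0696, 0.3845]
orientation: [0.005, -0.26, 0.966, -0.003]
wrist_force: [-0.3, 0.5, 0.0]
finger_gap: 0.0854
grip_force: 0.0
clock: 19.98
tcp_pos: [0.5361, -0.0692, 0.3764]
orientation: [0.0, -0.26, 0.966, 0.0]
wrist_force: [0.0, 0.3, -0.1]
finger_gap: 0.0853
grip_force: 0.0
motion 1.8238498622589532 (400, 640, 3)
962 ((0.5419257879257202, -0.06568056344985962), (0.045095596462488174, 0.03352003172039986), 31.662809371948242) 0.2428260407077139
knob 0.2790038855321023
```

View pics/f.png

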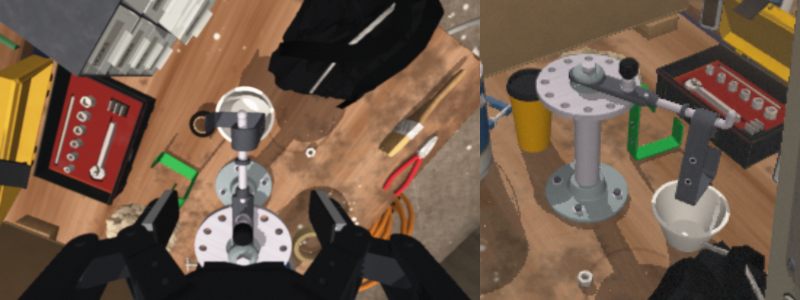

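The bracket hangs crosswise on the rod over the bowl, with the bow at (240,133) in the wrist half, and the pin is home. I'll wait a little longer and then hand in.

```bash
for i in 1 2 3; do python3 -m jog '[0,0,0,0,0,0,1, 0,0,0,0,0,0,1, 0,0,0,0,0,0,1, 0,0,0,0,0,0,1, 0,0,0,0,0,0,1, 0,0,0,0,0,0,1, 0,0,0,0,0,0,1, 0,0,0,0,0,0,1, 0,0,0,0,0,0,1, 0,0,0,0,0,0,1, 0,0,0,0,0,0,1, 0,0,0,0,0,0,1]' | head -1; done
python3 - <<'E'
from h import *
def cen():
    p,d,W=grab('scene'); m=(W[...,2]>.1)&(W[...,2]<.2)&(p.max(-1)<110)&(np.hypot(W[...,0]-.536,W[...,1]+.07)<.06); return W[m].mean(0).round(4),int(m.sum())
for i in range(4): print(cen())
print(env.hand_in())
E
```

```text
clock: 21.13
clock: 22.13
clock: 23.13
(array([ 0.5241, -0.0497,  0.1503]), 626)
(array([ 0.524 , -0.0494,  0.1509]), 622)
(array([ 0.5237, -0.0487,  0.1509]), 616)
(array([ 0.5241, -0.0495,  0.1503]), 621)
the job is handed in; nothing more can be done
None
```

The job is handed in (no verdict was shown): the pin is home in the hole over the bowl, and the bracket hangs still by its bow on the rod, with the gripper clear.

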